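# Close the label press on a bottle and hold its dial at the third notch

## Task

A bottle lies in the open label press on the cellar bench: first close the hinged upper half of the shell down over the bottle until its edges sit on the lower half, then with the fingers press the black knob of the spring-return dial down, past its first two notches to the third and last one at the bottom of its travel, and keep holding it there. Finish while still holding: the dial springs back if let go, so do not release it; leave the bottle lying in the shell and leave the other things on the bench where they are.

Things in the scene. Friction and masses are not known exactly. Their poses are not given: they have to be found in the camera images.
- press: Label press, fixed to the bench: grey base plate 20 mm thick, x=-110..110, y=-120..170 mm. Origin: at bench height below the middle of the shell; z up, y along the bottle axis, -x is its front (roughly to the robot). Fixed aluminium lower half shell: y=-65..65, x=-42..42, its edges at height 70 mm. The dial's grey bracket at the +y end: y=108..142, x=37..87, 120 mm high.
- shell (a joint): Angle of the upper half shell: 0 = closed, edges together; grows as it opens, up to 1.9; starts at 1.3 to 1.75. The hinge is stiff (0.28 Nm friction, about 3 N at the tab): the shell stays where it is left. It can be pushed shut from behind its tab and then pressed down.
- shell_hinge (a point): Point on the hinge line at mid length of the shell, at (46, 0, 70) mm in the press frame. The hinge runs along the press's y on its far (+x) side; the shell opens upward and away to +x. The upper half is an aluminium half octagon like the lower: closed, it spans x=-42..42, y=-65..65 and reaches to height 112 mm.
- tab (a point): Flat tab 8 mm thick, 50 mm wide along y, on the free edge of the upper half shell. The point: mid width on its outer face, 94 mm from the hinge line; the tab stands free of the wall from 88 to 117 mm. Closed, the point is at (-48, 0, 78) mm in the press frame, the tab points to -x, outer face up; with the shell at 1.57 the tab points up, outer face to +x.
- dial_angle (a joint): Angle of the dial: 0 = sprung up (start), grows as its knob is pressed down, end stop at 0.76. Notches are felt at 0.25, 0.50 and 0.75 (third, at the end of travel); the knob pushes back with up to about 11 N on the way and about 8 N in the third notch. Let go anywhere, it springs back to 0.
- dial: The dial with its arm and knob. Origin at the centre of the dial: a steel disc 84 mm across, 14 mm thick, turning on an axis along the press's y, at (50, 125, 105) mm in the press frame.
- knob (a point): Black cylindrical knob on the end of the dial's arm: 24 mm diameter, 44 mm long along the press's y; the point is its centre, 120 mm from the dial's axis. At dial angle q it is at (50 - 120*cos(0.375-q), 125, 105 + 120*sin(0.375-q)) mm in the press frame: height 149 mm at rest, 61 mm in the third notch. Nothing stands above or under it.
- bottle: Dark green half-litre wine bottle, 67 mm diameter, 235 mm long, 0.75 kg, lying loose in the lower half shell with its neck towards the press's -y. Origin: on its axis, 75 mm from its foot; its axis is its y.
- tumbler: Glass tumbler, 70 mm across, 85 mm high, standing on the bench behind the press, on the side of the bottle neck (origin: centre of its foot). Leave alone.
- cork_a: Cork, 24 mm diameter, 44 mm high, standing on the bench in front of the press. Origin: centre of its foot. Leave alone.
- cork_b: Second cork, same size, standing behind the dial. Leave alone.
- label_pad: Block of paper labels 75 x 110 x 14 mm lying behind the press. Origin: middle of its underside. Leave alone.
- brush: Hand brush lying on the bench beyond the bottle's neck. Leave alone.
- spare: Spare bottle, 67 mm diameter, 235 mm high, standing upright beyond the +y end of the press. Origin: centre of its foot. Leave alone.
- tin: Steel tin, 80 mm diameter, 75 mm high, standing on the bench to the robot's right. Leave alone.

How it is judged:
On the way, in this order (a step that is already met when the one before it is completed fails the run):
1. the upper half shell is closed on the lower half, with the bottle inside (value of joint shell below 0.05 rad and z of bottle in the frame of press between 0.055 and 0.08 m and y of bottle in the frame of press between -0.03 and 0.03 m), for 0.2 s.
2. with the shell closed, the fingers press the dial to its third notch and hold it (value of joint shell below 0.05 rad and value of joint dial_angle above 0.7 rad and contact force between the fingers and dial above 2 N), for 0.5 s.
At the end, for the whole second after the job is handed in: The program finishes holding: dial in its third notch (joint above 0.70), the fingers pressing its knob with over 2 N; shell closed (joint below 0.05), the bottle still lying in it (within 30 mm along the shell); no bystander moved over 30 mm (all of step 2 and z of bottle in the frame of press between 0.055 and 0.08 m and y of bottle in the frame of press between -0.03 and 0.03 m); the arm keeps its last pose, push and grip.
It fails at once if a bystander is moved by more than 30 mm (distance of any of tumbler, cork_a, cork_b, label_pad, brush, spare, tin from where it was at the start of the episode above 0.03 m).
It also fails if it takes over 48 s, if anything falls off the work surface, if the arm or the gripper's body presses on something with over 40 N, if the wrist force passes 120 N, or if a joint passes its speed limit or range.

## Robot

A 7-joint arm with a two-finger parallel gripper is mounted at the origin on the work surface. World frame = base frame: x ahead of the robot, y to its left, z up, the work surface at z = 0. Lengths are in m, angles in rad, forces in N, time in s.
With the tool pointing down it reaches from about 0.4 to 0.85 m from the base axis. Payload 10.4 kg.
Tool frame: the origin (TCP) lies at the very end of the fingers, on their centre line; the grasp point (between the pads) lies r.tcp_to_grasp behind it (r.tcp_to_grasp is the distance from the TCP to the grasp point, in m); z points along the fingers, y is the line along which they close (so a half turn about z gives the same grasp; the last joint's range is limited). The gripper opens to 87 mm and grips with 3 to 60 N. Pads are 19 mm wide; open, the fingers measure 117 mm over their backs; the gripper's body (75 mm by 190 mm) begins 51 mm behind the grasp point.
Start: joints at [1.291, 0.332, -0.065, 1.46, 0.022, 1.35, -0.088], TCP at [0.159, -0.605, 0.223] pointing down, gripper open.
Joint ranges: [-2.6, 2.6], [-0.5, 2.12], [-1.47, 1.34], [0.16, 2.42], [-1.27, 4.41], [0.06, 2.06], [-2.6, 2.6]. Speed limits (rad/s): [2.22, 2.22, 2.79, 2.79, 3.14, 3.14, 3.14].

## Interface

Orientations are given as a unit quaternion [x, y, z, w].
In Python, from bench import monitor, cams, ticket, r gives the robot as it stands.
- The arm moves only by the shell command python3 -m crank 'ROWS' [OPENING] [FORCE]. ROWS is a JSON object whose one key "steps" holds a list of rows, each a list of 2 entries, a list of its own where there are three numbers: the shift along the world's x, y, z in units of 25 mm (1.0 is 25 mm), then the turn, a rotation vector about the world's x, y, z in units of 5 degrees (1.0 is 5 degrees). In form: {"steps": [[[x, y, z], [ax, ay, az]], ...]}. A call has 1 to 10 rows; each row shifts and turns the commanded pose from where the row before left it; what a row does not reach is not made up. A row lasts 1/12 s, in which the tool goes at most 41.7 mm and 7.16 degrees, less where a joint would pass 70% of its speed; a pose out of reach is approached as far as the arm can. A call is refused whole if a number of a shift passes 1 or a number of a turn 1, either way. A call with a gripper value outside its range is refused whole. OPENING is the finger opening in mm, from 0 to 87, set as the call begins (- or left out, the last holds). The fingers move at their own pace and stop on an object; FORCE is the grip in N (left out, the last holds). Time passes only in rows, so rows that do not move let the fingers close. It gives the time, the measured TCP pose, the force, the opening and the grip force at its end, in the units of the state.
- monitor.read_state(): the state, without advancing time (a new reading comes with each control period).
- cams.camera(name): name is "scene" or "top" or "wrist"; returns a dict with "pixels" (480x640x3 uint8, blue, green, red), "z_map" (480x640 float32, m along the optical axis (not along the pixel's ray), 0 where there is no reading), "vfov" (degrees; the focal length in pixels is half the picture's height over the tangent of half this angle, whatever the lens; pixels are square), "cx", "cy" (the principal point, pixels), "T" (4x4, takes a point from camera to world coordinates). Camera axes: x right, y up, looking along -z (the intrinsics and any distortion apply to the point x, -y, -z); pixel columns grow to the right and rows downward; lengths in m; the calibration is good to about 2 mm. A picture is of the moment at which its call begins.
- ticket.close_job(): hands the job in; it is judged then, once.
The state is a dict: "time": time; "joint_positions": joint angles; "joint_vel": joint speeds; "joint_torque": joint torques, N m; "ee_pos": TCP position; "eef_rot": TCP orientation; "ft_force": force on the tool from outside, world axes, zero at the start; "torque": the same for the moment, N m; "width": finger opening in m; "grip_force": force on a finger pad.
Only numpy, scipy, OpenCV 4.12 (cv2) and the standard library are available. Lean on these libraries where they do the work, as an engineer would, in place of code of your own. Each camera call takes 0.05 s, during which the arm holds its last target. There are 200 camera calls.

## Working session

There is one attempt and no reset: what is moved stays moved. The work goes in short steps, Python scripts to look and compute and a shell command to move; the robot and the scene stay as the last step left them, time stands still between calls to the robot, and variables do not carry over. Pictures are saved under pics/ and viewed, at most 10 in all, crops included, and the job is handed in when it is done.

```bash
mkdir -p pics; ls; cat > h.py <<'E'
import numpy as np,cv2
from bench import monitor,cams,ticket,r
def cam(n):
    c=cams.camera(n); c['f']=240/np.tan(np.radians(c['vfov'])/2); return c
def pts(c):
    z=c['z_map'];v,u=np.mgrid[:480,:640]
    P=np.stack([(u-c['cx'])/c['f']*z,-(v-c['cy'])/c['f']*z,-z,np.ones_like(z)],-1)
    return (P@np.array(c['T']).T)[...,:3]
E
python3 - <<'E'
from h import *
for n in['scene','top']:
    c=cam(n);cv2.imwrite(f'pics/{n}.png',c['pixels']);print(n,[k for k in c],c['vfov'],c['cx'],c['cy'],np.round(c['T'],3).tolist(),(c['z_map']>0).mean())
    np.savez(n,p=pts(c),i=c['pixels'])
print(monitor.read_state(),r.tcp_to_grasp)
E
```

```text
pics
scene ['pixels', 'z_map', 'vfov', 'cx', 'cy', 'T', 'f'] 50.04089508540443 315.4496778305249 247.24217715170676 [[-0.846, -0.459, 0.271, 0.872], [0.533, -0.727, 0.432, 0.428], [-0.002, 0.51, 0.86, 1.075], [0.0, 0.0, 0.0, 1.0]] 0.9959798177083333
top ['pixels', 'z_map', 'vfov', 'cx', 'cy', 'T', 'f'] 43.70580925971984 320.57449410542654 243.23876946716567 [[0.017, 0.998, -0.054, 0.47], [-1.0, 0.017, -0.005, -0.044], [-0.004, 0.054, 0.999, 1.783], [0.0, 0.0, 0.0, 1.0]] 0.9960807291666667
{'time': 0.1, 'joint_positions': array([ 1.29142349,  0.33278026, -0.06468608,  1.46087071,  0.02161811,
        1.34992631, -0.08846967]), 'joint_vel': array([-0.00055802, -0.00057151,  0.0007989 , -0.00241838, -0.00023046,
        0.00156753, -0.00040966]), 'joint_torque': array([ 1.73005919e-03, -6.24544215e+01,  2.46212049e-02, -3.90723395e+01,
       -6.15075021e-02,  3.63764958e-02,  1.16597321e-04]), 'ee_pos': array([ 0.15861488, -0.60416478,  0.22184484]), 'eef_rot': array([ 9.91766970e-01,  1.28054137e-01, -1.23371301e-04, -6.32458474e-04]), 'ft_force': array([ 0.04203908, -0.06241184, -0.57618806]), 'torque': array([-0.0100434 ,  0.02270968,  0.02897468]), 'grip_force': 0.0, 'width': 0.0871232091243138} 0.0187
```

View pics/scene.png

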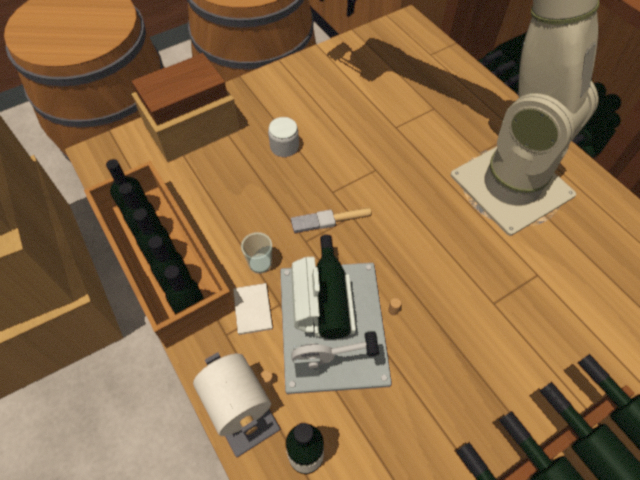

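View pics/top.png

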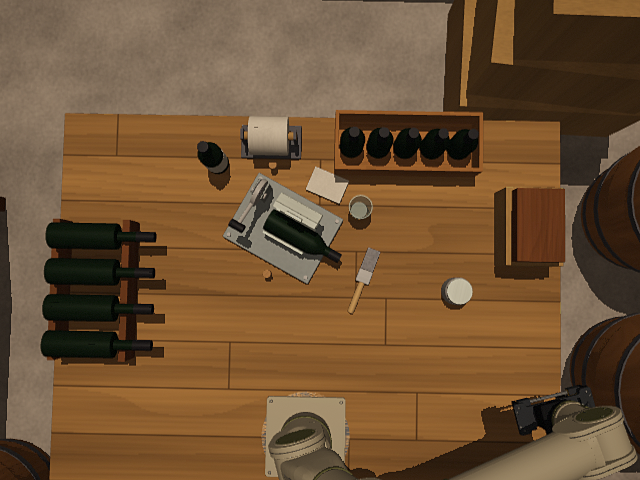

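The scene view shows the press at about (335,325), with the bottle neck up at (328,245), the shell open on the left at (305,300) and the knob at (373,343). In the top view the plate corners are near (260,175), (340,225), (307,283) and (225,240), and the knob is at (237,226).

```bash
cat > m.py <<'E'
from h import *
S={n:np.load(n+'.npz') for n in['scene','top']}
for n in S:
    p=S[n]['p'];i=S[n]['i'].astype(int)
    m=(abs(p[...,2]-.02)<.008)&(i.max(-1)-i.min(-1)<30)&(abs(p[...,0]-.67)<.25)&(abs(p[...,1]-.1)<.25)
    k,l,st,ce=cv2.connectedComponentsWithStats(m.astype('uint8'));b=1+st[1:,4].argmax()
    m=(l==b)
    q=p[m][:,:2].astype('float32');R=cv2.minAreaRect(q*1000);print(n,m.sum(),R,np.median(p[m][:,2]));print(cv2.boxPoints(R))
E
python3 m.py
```

```text
scene 6696 ((610.9325561523438, 80.5748291015625), (290.5843505859375, 218.97067260742188), 61.93583297729492) 0.01984859671592698
[[445.9662     3.874405]
 [639.19055  -99.14256 ]
 [775.8989   157.27525 ]
 [582.67456  260.29224 ]]
top 3712 ((608.8009643554688, 79.07688903808594), (290.3141784667969, 219.86776733398438), 61.79536819458008) 0.01898771090518714
[[ 443.3156       3.1121597]
 [ 637.07745   -100.802185 ]
 [ 774.2863     155.04163  ]
 [ 580.5245     258.95596  ]]
```

```bash
cat >> h.py <<'E'
A=np.radians(61.87);YA=np.array([np.cos(A),np.sin(A),0]);XA=np.array([YA[1],-YA[0],0])
O=np.array([.6099,.0798,0])-.025*YA
RP=np.stack([XA,YA,[0,0,1]],1)
def toP(p): return (p-O)@RP
def toW(p): return O+RP@np.asarray(p)
E
cat > m2.py <<'E'
from h import *
S={n:np.load(n+'.npz') for n in['scene','top']}
print('O',O,XA)
for n in S:
    p=toP(S[n]['p']);i=S[n]['i'].astype(int);x,y,z=np.moveaxis(p,-1,0)
    kn=(i.max(-1)<45)&(z>.12)&(z<.2)&(x<-.03)&(x>-.1)&(abs(y-.125)<.05)
    print(n,'knob',kn.sum(),np.round(p[kn].min(0),3),np.round(p[kn].max(0),3),np.round(p[kn].mean(0),3))
    sh=(abs(y)<.07)&(z>.1)&(x>0)&(x<.25)&(i.min(-1)>60)
    q=p[sh];print('shell',len(q),np.round(q.min(0),3),np.round(q.max(0),3))
    for lo in np.arange(.1,.2,.01):
        s=q[(q[:,2]>lo)&(q[:,2]<lo+.01)]
        if len(s):print(round(lo,2),len(s),np.round(s.min(0),3),np.round(s.max(0),3))
    t=q[np.argsort(-q[:,2])[:60]];print('top pts',np.round(t.mean(0),3))
    for nm,w in[('tabtip',(0,0,0))]:pass
    b=(abs(y)<.2)&(z>.06)&(abs(x)<.05)&(i[...,1]>i[...,2]+5)&(i.max(-1)<90)
    q=p[b];print('bottle',len(q),np.round(q.min(0),3),np.round(q.max(0),3))
E
python3 m2.py
```

```text
O [0.59811316 0.057753   0.        ] [ 0.88188012 -0.4714737   0.        ]
scene knob 189 [-0.071  0.107  0.144] [-0.05   0.148  0.164] [-0.06   0.131  0.158]
shell 1614 [ 0.031 -0.07   0.1  ] [0.247 0.067 0.19 ]
0.1 84 [ 0.073 -0.07   0.1  ] [0.247 0.066 0.11 ]
0.11 40 [ 0.077 -0.058  0.11 ] [0.084 0.066 0.12 ]
0.12 40 [ 0.077 -0.06   0.12 ] [0.083 0.065 0.13 ]
0.13 98 [ 0.069 -0.064  0.13 ] [0.081 0.066 0.14 ]
0.14 397 [ 0.059 -0.064  0.14 ] [0.08  0.067 0.15 ]
0.15 724 [ 0.035 -0.066  0.15 ] [0.067 0.066 0.16 ]
0.16 98 [ 0.035 -0.063  0.16 ] [0.055 0.065 0.17 ]
0.17 27 [ 0.033 -0.021  0.17 ] [0.041 0.027 0.18 ]
0.18 106 [ 0.031 -0.024  0.181] [0.04  0.026 0.19 ]
top pts [0.035 0.002 0.187]
bottle 1892 [-0.03  -0.134  0.06 ] [0.033 0.073 0.106]
top knob 112 [-0.071  0.102  0.144] [-0.05   0.144  0.167] [-0.061  0.124  0.157]
shell 792 [ 0.029 -0.066  0.103] [0.083 0.064 0.191]
0.1 7 [ 0.079 -0.066  0.103] [0.083 0.056 0.11 ]
0.11 7 [ 0.081 -0.049  0.11 ] [0.082 0.032 0.119]
0.12 10 [ 0.079 -0.065  0.12 ] [0.081 0.06  0.128]
0.13 74 [ 0.065 -0.066  0.131] [0.08  0.062 0.14 ]
0.14 216 [ 0.039 -0.066  0.14 ] [0.078 0.063 0.15 ]
0.15 340 [ 0.033 -0.066  0.15 ] [0.071 0.064 0.16 ]
0.16 79 [ 0.033 -0.065  0.16 ] [0.058 0.061 0.17 ]
0.17 11 [ 0.031 -0.025  0.175] [0.039 0.02  0.18 ]
0.18 45 [ 0.03  -0.025  0.18 ] [0.038 0.022 0.19 ]
0.19 3 [ 0.029 -0.005  0.19 ] [ 0.036 -0.001  0.191]
top pts [ 0.034 -0.002  0.184]
bottle 944 [-0.029 -0.162  0.069] [0.03  0.067 0.111]
```

```bash
python3 -m crank '{"steps":[[[0.5,0.7,0.5],[0,0,0.98]],[[0.74,0.9,0.5],[0,0,0.98]],[[0.74,0.9,0.5],[0,0,0.98]],[[0.74,0.9,0.2],[0,0,0.98]],[[0.74,0.9,0],[0,0,0.98]],[[0.74,0.9,0],[0,0,0.98]],[[0.74,0.9,0],[0,0,0.98]],[[0.74,0.9,0],[0,0,0.98]],[[0.74,0.9,0],[0,0,0.98]],[[0.74,0.9,0],[0,0,0.98]]]}' 0 30
python3 -m crank '{"steps":[[[0.74,0.9,0],[0,0,0.98]],[[0.74,0.9,0],[0,0,0.98]],[[0.74,0.9,0],[0,0,0.98]],[[0.74,0.9,0],[0,0,0.98]],[[0.74,0.9,0],[0,0,0.98]],[[0.74,0.9,0],[0,0,0.98]],[[0.74,0.9,0],[0,0,0.98]],[[0.74,0.9,0],[0,0,0.98]],[[0.74,0.9,0],[0,0,0.98]],[[0.74,0.9,0],[0,0,0.98]]]}'
python3 - <<'E'
from h import *
print(toP(np.array(monitor.read_state()['ee_pos'])),toW([.085,0,.24]),monitor.read_state()['joint_positions'])
E
```

```text
time: 0.93
ee_pos: [0.3383, -0.3832, 0.2648]
eef_rot: [0.848, 0.53, -0.0, -0.0]
ft_force: [0.0, -0.2, 1.0]
width: 0.0284
grip_force: 0.0
time: 1.77
ee_pos: [0.5233, -0.1583, 0.2649]
eef_rot: [0.552, 0.834, -0.0, -0.0]
ft_force: [-0.1, -0.3, -0.3]
width: 0.0004
grip_force: 0.0
[ 0.03589743 -0.22583009  0.26486257] [0.67307297 0.01767773 0.24      ] [ 0.75537104  0.19099181 -0.62009098  1.5782918   0.11199712  1.40851815
  0.52619339]
```

```bash
python3 -m crank '{"steps":[[[0.75,0.88,0],[0,0,0.97]],[[0.75,0.88,0],[0,0,0.97]],[[0.75,0.88,0],[0,0,0.97]],[[0.75,0.88,0],[0,0,0.97]],[[0.75,0.88,0],[0,0,0.97]],[[0.75,0.88,0],[0,0,0.97]],[[0.75,0.88,0],[0,0,0.97]],[[0.75,0.88,0],[0,0,0.98]],[[0,0,0],[0,0,0]]]}'
cat >> h.py <<'E'
def info(tx=None):
    s=monitor.read_state();p=np.array(s['ee_pos']);q=s['eef_rot']
    print('press',np.round(toP(p)*1000,1),'yaw',np.degrees(2*np.arctan2(q[1],q[0])),'ft press',np.round(np.array(s['ft_force'])@RP,1))
    if tx is not None:print('units',np.round((toW(np.array(tx)/1000)-p)/.025,2))
E
cat > look.py <<'E'
import sys
from h import *
info()
for n in['scene','top']:
    c=cam(n);p=toP(pts(c));cv2.imwrite(f'pics/{sys.argv[1]}{n}.png',cv2.resize(c['pixels'][200:400,200:440],(720,600)) if n=='scene' else cv2.resize(c['pixels'][150:300,180:380],(800,600)))
E
python3 -c "
from h import *
info([85,0,178])"; python3 look.py a
```

```text
time: 2.52
ee_pos: [0.6738, 0.0223, 0.2633]
eef_rot: [0.24, 0.971, 0.002, -0.001]
ft_force: [-0.2, 0.5, 0.4]
width: 0.0004
grip_force: 0.0
press [ 83.5   4.5 263.3] yaw 152.20933356327365 ft press [-0.4  0.3  0.4]
units [-0.03 -0.19 -3.41]
press [ 83.5   4.5 263.3] yaw 152.20933356327365 ft press [-0.4  0.3  0.4]
```

View pics/ascene.png

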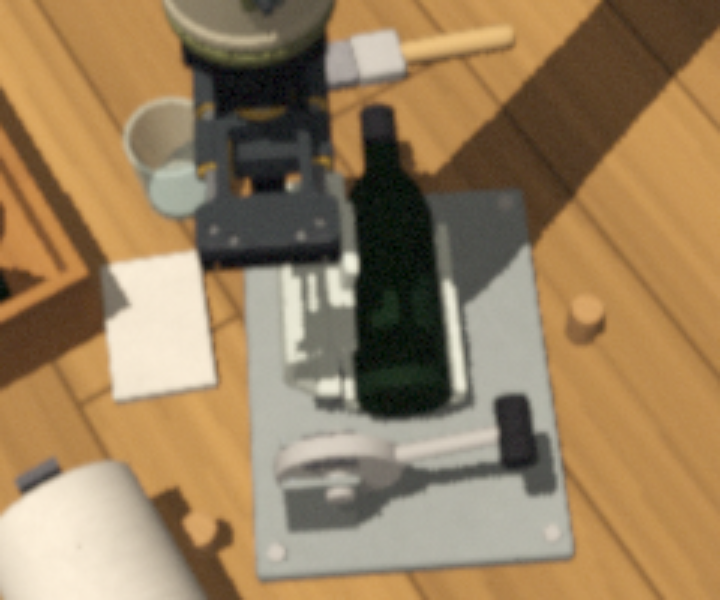

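The gripper hangs at crop (265,230), behind the open shell at (320,330), and the dial area and knob at (515,430) are clear. Now I'll descend behind the tab and push toward -x.

```bash
python3 -m crank '{"steps":[[[0,-0.1,-0.8],[0,0,0]],[[0,-0.1,-0.8],[0,0,0]],[[0,0,-0.8],[0,0,0]],[[0,0,-0.8],[0,0,0]],[[0,0,-0.2],[0,0,0]],[[0,0,0],[0,0,0]]]}'
python3 -m crank '{"steps":[[[-0.35,0.19,0],[0,0,0]],[[-0.35,0.19,0],[0,0,0]],[[-0.2,0.1,0],[0,0,0]],[[-0.2,0.1,0],[0,0,0]],[[0,0,0],[0,0,0]]]}'
python3 -c "
from h import *
info([46,0,178])"
```

```text
time: 3.12
ee_pos: [0.6717, 0.0098, 0.1787]
eef_rot: [0.247, 0.969, -0.001, -0.001]
ft_force: [-0.5, -0.5, -0.6]
width: 0.0006
grip_force: 0.0
time: 3.53
ee_pos: [0.645, 0.0264, 0.1813]
eef_rot: [0.245, 0.969, 0.0, 0.001]
ft_force: [-0.1, 1.2, 0.0]
width: 0.0005
grip_force: 0.0
press [ 56.1  -5.5 181.3] yaw 151.58515820128466 ft press [-0.7  1.   0. ]
units [-0.25  0.39 -0.13]
```

```bash
python3 -m crank '{"steps":[[[-0.35,0.3,-0.06],[0,0,0]],[[-0.35,0.3,-0.06],[0,0,0]],[[-0.37,0.2,-0.13],[0,0,0]],[[-0.37,0.2,-0.13],[0,0,0]],[[-0.34,0.18,-0.21],[0,0,0]],[[-0.34,0.18,-0.21],[0,0,0]],[[0,0,0],[0,0,0]]]}'
cat > look2.py <<'E'
from h import *
info()
c=cam('scene');p=toP(pts(c));i=c['pixels'];x,y,z=np.moveaxis(p,-1,0)
# free shell side strips beyond fingers
m=(abs(abs(y)-.045)<.02)&(z>.085)&(z<.2)&(i.min(-1)>90)&(abs(x)<.1)
q=p[m];print(len(q))
if len(q):
    for f in(1,0): print('min x / max z pt',np.round(q[q[:,0].argmin()] if f else q[q[:,2].argmax()],3))
cv2.imwrite('pics/s%d.png'%(monitor.read_state()['time']*100),cv2.resize(i[200:400,200:440],(720,600)))
E
python3 look2.py; ls pics
```

```text
time: 4.12
ee_pos: [0.5915, 0.0602, 0.16]
eef_rot: [0.245, 0.969, -0.0, -0.0]
ft_force: [0.0, -0.5, -0.3]
width: 0.0002
grip_force: 0.0
press [ -7.  -1. 160.] yaw 151.60322668705814 ft press [ 0.3 -0.5 -0.3]
758
min x / max z pt [-0.008  0.059  0.139]
min x / max z pt [0.012 0.065 0.151]
ascene.png
atop.png
s416.png
scene.png
top.png
```

```bash
python3 -m crank '{"steps":[[[-0.3,0.16,-0.28],[0,0,0]],[[-0.3,0.16,-0.28],[0,0,0]],[[-0.24,0.13,-0.35],[0,0,0]],[[-0.24,0.13,-0.35],[0,0,0]],[[-0.18,0.1,-0.39],[0,0,0]],[[-0.18,0.1,-0.39],[0,0,0]],[[-0.1,0.06,-0.42],[0,0,0]],[[-0.1,0.06,-0.42],[0,0,0]],[[0,0,0],[0,0,0]]]}'
python3 look2.py; ls pics
```

```text
time: 4.92
ee_pos: [0.5496, 0.0827, 0.0855]
eef_rot: [0.245, 0.969, -0.0, -0.002]
ft_force: [0.3, 0.1, -0.5]
width: 0.0006
grip_force: 0.0
press [-54.5  -0.9  85.5] yaw 151.60158064173356 ft press [ 0.2  0.2 -0.5]
1204
min x / max z pt [-0.038  0.064  0.089]
min x / max z pt [-0.026  0.039  0.176]
ascene.png
atop.png
s416.png
s496.png
scene.png
top.png
```

```bash
python3 -m crank '{"steps":[[[-0.03,0.02,-0.2],[0,0,0]],[[0,0,-0.1],[0,0,0]],[[0,0,-0.1],[0,0,0]],[[0,0,0],[0,0,0]],[[0,0,0],[0,0,0]],[[0,0,0],[0,0,0]]]}'
python3 look2.py
```

```text
time: 5.47
ee_pos: [0.5507, 0.0832, 0.0785]
eef_rot: [0.246, 0.969, 0.0, 0.0]
ft_force: [-2.1, 0.2, 5.7]
width: 0.0001
grip_force: 2.8
press [-53.8   0.1  78.5] yaw 151.56492628785045 ft press [-1.9 -0.8  5.7]
1164
min x / max z pt [-0.036  0.065  0.091]
min x / max z pt [-0.026  0.044  0.169]
```

```bash
ls -t pics|head -1; cp pics/$(ls -t pics|head -1) pics/c.png
```

```text
s551.png
```

View pics/c.png

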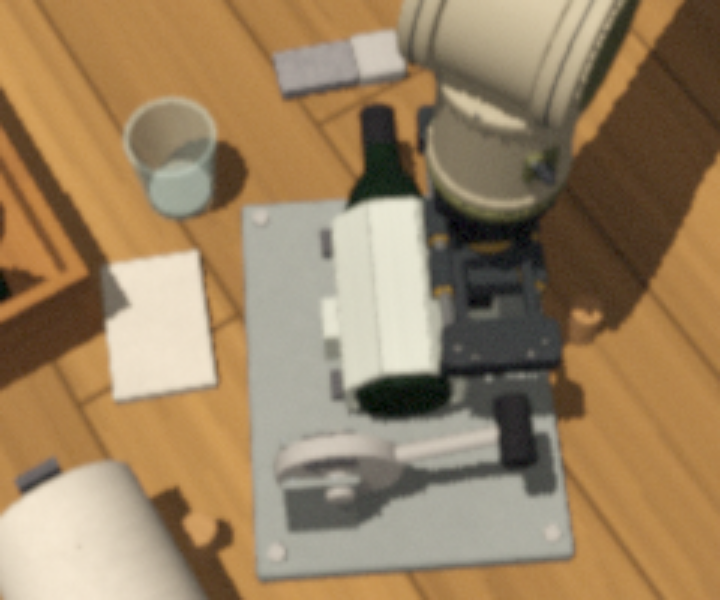

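The shell is down over the bottle at crop (390,290), and the gripper sits on its front tab at (500,340). Next is a firmer press to seat it.

```bash
python3 -m crank '{"steps":[[[0,0,-0.15],[0,0,0]],[[0,0,-0.15],[0,0,0]],[[0,0,0],[0,0,0]],[[0,0,0],[0,0,0]],[[0,0,0],[0,0,0]]]}'
python3 -c "
from h import *
info([-62,125,185])"
```

```text
time: 5.93
ee_pos: [0.551, 0.0833, 0.0776]
eef_rot: [0.246, 0.969, -0.002, 0.001]
ft_force: [-36.4, -8.8, 81.5]
width: 0.0005
grip_force: 41.1
press [-53.6   0.4  77.6] yaw 151.56024509085526 ft press [-27.9 -24.9  81.5]
units [2.05 4.56 4.3 ]
```

Seated at z=77.6 with hard contact. Now I'll lift off and go above the knob.

```bash
python3 -m crank '{"steps":[[[0,0,0.5],[0,0,0]],[[0,0,0.8],[0,0,0]],[[0,0,0.8],[0,0,0]],[[0,0,0.8],[0,0,0]],[[0,0,0.8],[0,0,0]],[[0,0,0.8],[0,0,0]],[[0,0,0.5],[0,0,0]],[[0,0,0],[0,0,0]]]}'
python3 look2.py; python3 -c "
from h import *
info([-64,125,185])"
```

```text
time: 6.6
ee_pos: [0.5518, 0.0833, 0.1981]
eef_rot: [0.246, 0.969, 0.001, 0.002]
ft_force: [-0.0, -0.2, 0.1]
width: 0.0004
grip_force: 0.0
press [-52.9   0.7 198.1] yaw 151.54843383497214 ft press [ 0.1 -0.2  0.1]
1384
min x / max z pt [-0.041 -0.057  0.086]
min x / max z pt [-0.004  0.045  0.117]
press [-5.330e+01  1.000e-01  1.963e+02] yaw 151.54497547388425 ft press [-0.2  0.2 -1.3]
units [ 1.98  4.61 -0.45]
```

```bash
python3 -m crank '{"steps":[[[0.4,0.92,-0.1],[0,0,0]],[[0.4,0.92,-0.1],[0,0,0]],[[0.4,0.92,-0.1],[0,0,0]],[[0.4,0.92,-0.1],[0,0,0]],[[0.4,0.92,0],[0,0,0]],[[0,0,0],[0,0,0]]]}'
python3 - <<'E'
from h import *
info([-64,125,166])
for n in['scene','top']:
    c=cam(n);p=toP(pts(c));i=c['pixels'];x,y,z=np.moveaxis(p,-1,0)
    m=(abs(y)<.05)&(abs(x)<.012)&(z>.09)&(z<.14)&(i.min(-1)>90);print('top face z',m.sum(),np.percentile(z[m],[10,50,90]) if m.any() else '')
    m=(abs(y)<.022)&(x<-.05)&(x>-.069)&(z>.05)&(z<.1);print('tab z',m.sum(),np.median(z[m]) if m.any() else '')
    m=(z>.16)&(z<.25)&(y>.17)&(y<.4)&(x<.2)&(i.max(-1)<70);print('spare',m.sum(),np.round(np.median(p[m],0),3) if m.any() else '')
    cv2.imwrite(f'pics/d{n}.png',cv2.resize(i[200:400,200:440],(720,600)))
E
```

```text
time: 7.15
ee_pos: [0.5997, 0.203, 0.1832]
eef_rot: [0.243, 0.97, 0.001, -0.002]
ft_force: [-1.3, 0.7, 0.5]
width: 0.0007
grip_force: 0.0
press [-67.1 128.8 183.2] yaw 151.8558210383384 ft press [-1.5  0.1  0.5]
units [ 0.04 -0.19 -0.69]
top face z 502 [0.10964957 0.1118866  0.11421044]
tab z 51 0.07746843738041542
spare 702 [0.076 0.299 0.186]
top face z 300 [0.10580579 0.11065315 0.11540237]
tab z 102 0.0773415159699552
spare 373 [0.067 0.289 0.17 ]
```

View pics/dscene.png

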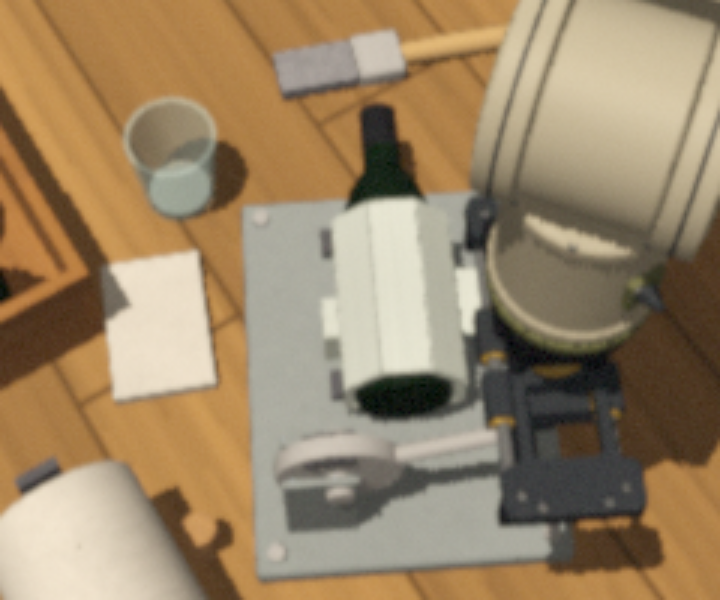

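Shell closed: top face at 112 mm, tab at 77.5 mm, bottle inside. The spare bottle is at press (72,295), clear of the gripper. Now pressing the knob.

```bash
python3 -m crank '{"steps":[[[0.04,-0.19,-0.5],[0,0,0]],[[0,0,-0.3],[0,0,0]],[[-0.03,0.02,-0.35],[0,0,0]],[[-0.03,0.02,-0.35],[0,0,0]],[[-0.03,0.02,-0.35],[0,0,0]],[[-0.03,0.02,-0.35],[0,0,0]],[[0,0,0],[0,0,0]]]}'
python3 -c "
from h import *
info([-69,125,117]);info([-62,125,73])"
```

```text
time: 7.83
ee_pos: [0.5974, 0.1949, 0.1289]
eef_rot: [0.246, 0.969, -0.0, -0.001]
ft_force: [-3.8, 1.0, 8.1]
width: 0.0007
grip_force: 4.2
press [-65.3 120.7 128.9] yaw 151.5545294722707 ft press [-3.9 -0.9  8.1]
units [-0.05  0.22 -0.48]
press [-65.3 120.7 128.9] yaw 151.5545294722707 ft press [-3.9 -0.9  8.1]
units [ 0.2   0.09 -2.24]
```

```bash
python3 -m crank '{"steps":[[[0,0.03,-0.35],[0,0,0]],[[0,0.03,-0.35],[0,0,0]],[[0.04,0.03,-0.35],[0,0,0]],[[0.06,0,-0.35],[0,0,0]],[[0.05,0,-0.35],[0,0,0]],[[0.05,0,-0.3],[0,0,0]],[[0,0,0],[0,0,0]],[[0,0,0],[0,0,0]]]}'
python3 -c "
from h import *
info([-62,125,73])"
```

```text
time: 8.5
ee_pos: [0.6032, 0.196, 0.0791]
eef_rot: [0.246, 0.969, -0.001, -0.0]
ft_force: [-3.6, -3.0, 5.9]
width: 0.0007
grip_force: 2.7
press [-60.7 124.3  79.1] yaw 151.48675423967362 ft press [-1.7 -4.3  5.9]
units [-0.03  0.05 -0.24]
```

```bash
python3 -m crank '{"steps":[[[0,0,-0.12],[0,0,0]],[[0,0,-0.12],[0,0,0]],[[0,0,-0.04],[0,0,0]],[[0,0,0],[0,0,0]],[[0,0,0],[0,0,0]],[[0,0,0],[0,0,0]]]}'
python3 -c "
from h import *
info([-62,125,73])"
```

```text
time: 9.0
ee_pos: [0.6046, 0.1957, 0.0735]
eef_rot: [0.247, 0.969, -0.0, 0.001]
ft_force: [-0.5, -4.7, 9.9]
width: 0.0003
grip_force: 4.5
press [-59.3 124.7  73.5] yaw 151.44621457382843 ft press [ 1.8 -4.4  9.9]
units [-0.09  0.06 -0.02]
```

```bash
python3 -m crank '{"steps":[[[0,0,-0.05],[0,0,0]],[[0,0,0],[0,0,0]],[[0,0,0],[0,0,0]],[[0,0,0],[0,0,0]],[[0,0,0],[0,0,0]],[[0,0,0],[0,0,0]],[[0,0,0],[0,0,0]],[[0,0,0],[0,0,0]],[[0,0,0],[0,0,0]],[[0,0,0],[0,0,0]]]}'
python3 - <<'E'
from h import *
info()
c=cam('scene');p=toP(pts(c));i=c['pixels'];x,y,z=np.moveaxis(p,-1,0)
m=(abs(y)<.05)&(abs(x)<.012)&(z>.09)&(z<.14)&(i.min(-1)>90);print(np.median(z[m]))
m=(abs(y)<.022)&(x<-.05)&(x>-.069)&(z>.05)&(z<.1);print(m.sum(),np.median(z[m]))
cv2.imwrite('pics/e.png',cv2.resize(i[200:440,200:460],(650,600)))
E
```

```text
time: 9.83
ee_pos: [0.6048, 0.1955, 0.0725]
eef_rot: [0.247, 0.969, -0.0, 0.001]
ft_force: [-0.2, -4.4, 9.8]
width: 0.0004
grip_force: 4.9
press [-59.1 124.7  72.5] yaw 151.43954409999796 ft press [ 1.9 -4.   9.8]
0.11179823039692421
0 nan
  return _methods._mean(a, axis=axis, dtype=dtype,
  ret = ret.dtype.type(ret / rcount)
```

View pics/e.png

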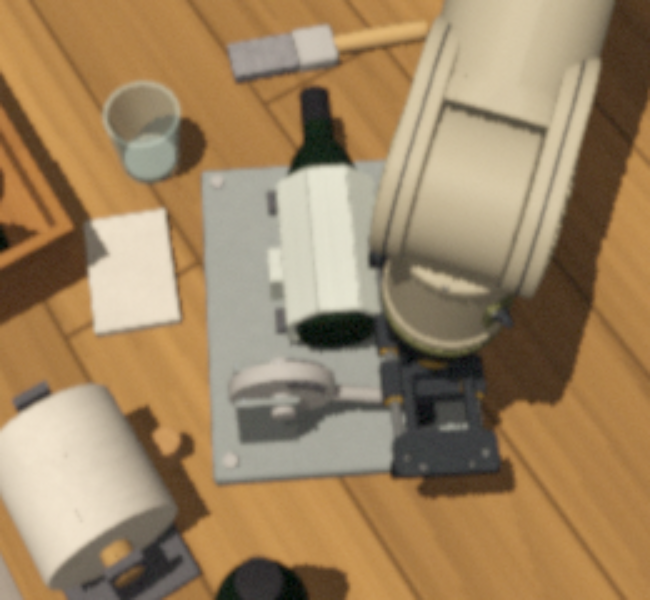

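The shell stays closed (top at crop (325,240)), and the dial arm has swung down under the fingers at (360,395). One small nudge will confirm the end stop.

```bash
python3 -m crank '{"steps":[[[0,0,-0.06],[0,0,0]],[[0,0,0],[0,0,0]],[[0,0,0],[0,0,0]],[[0,0,0],[0,0,0]],[[0,0,0],[0,0,0]],[[0,0,0],[0,0,0]]]}'
```

```text
time: 10.38
ee_pos: [0.605, 0.1955, 0.0719]
eef_rot: [0.247, 0.969, -0.001, 0.002]
ft_force: [-3.4, -6.1, 17.8]
width: 0.0003
grip_force: 9.1
```

The force rose to 17.8 N with little travel, so the knob is at its end stop. Handing in.

```bash
python3 -c "
from bench import ticket
print(ticket.close_job())"
```

```text
the job is handed in; nothing more can be done
None
```

I closed the shell over the bottle and handed the job in with the fingers holding the knob at its end stop (about 18 N); the hand-in returned no verdict, and I saw no bystander disturbed.

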